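Fit and hold the knurled collar on the sanding arbor

ROBOT

A 7-joint arm with a two-finger parallel gripper is mounted at the origin on the work surface. World frame = base frame: x ahead of the robot, y to its left, z up, the work surface at z = 0. Lengths are in mm, angles in rad, forces in N, time in s.
With the tool pointing down it reaches from about 425 to 925 mm from the base axis. Payload 6.8 kg.
Tool frame: the origin (TCP) lies on the centre line of the jaws, within the pads' length; the fingertips stand 22 mm ahead of it and the grasp point (between the pads) lies 3 mm ahead of it; z points along the fingers, y is the direction in which the jaws open and shut (so a half turn about z gives the same grasp; the last joint's range is limited). The gripper opens to 85 mm and grips with 20 to 120 N. Pads are 22 mm wide; open, the fingers measure 114 mm over their backs; the gripper's body (76 mm by 85 mm) begins 54 mm behind the grasp point. The pads swing forward as they close: fully open they stand 13 mm farther back than shut.
Start: joints at [-1.405, 0.477, 0.022, 1.555, -0.011, 1.109, -0.083], TCP at [182.51, 649.874, 253.308] pointing down, gripper open.
Joint ranges: [-2.96, 2.96], [-0.34, 2.1], [-1.41, 1.46], [0.24, 2.44], [-1.37, 4.51], [0.17, 1.92], [-2.96, 2.96]. Speed limits (rad/s): [2.39, 2.39, 3.14, 3.14, 3.14, 3.14, 3.14].

INTERFACE

Orientations are given as a rotation vector (axis times angle).
In Python, from cell import * gives the robot as it stands. The module is installed in compiled form; this text tells all that it offers.
- The arm moves only by the tool send_rows, never from a script. Its argument "motion" is text: rows parted by semicolons, each of 5 numbers parted by spaces: the shift along the tool's x, y, z in cm, then the turn about the tool's z in degrees, then the closure, from 0 (fully open) to 1 (shut). A call has 1 to 8 rows; each row is the pose to reach, as a shift and turn from the pose commanded when the call began, along the tool's axes at that moment; what a row does not reach only later rows make up. A row lasts 1/10 s, in which the tool goes at most 50 mm and 8.59 degrees, less where a joint would pass 70% of its speed; a pose out of reach is approached as far as the arm can. A call with a gripper value outside its range is refused whole. The fingers move at their own pace and stop on an object; the grip force is fixed at half the most. Time passes only in rows, so rows that repeat a pose let the fingers close. It gives the time, the measured TCP pose, the force and the opening at its end, in the units of the state.
- get_state(): the state, without advancing time (a new reading comes with each control period).
- snapshot(name): name is "scene" or "top" or "wrist"; returns the picture (480x640x3 uint8, blue, green, red); there is no depth.
- get_calibration(name): a dict with "mtx" (3x3 intrinsics, pixels), "R" (3x3) and "t" (3): a world point X has camera coordinates R X + t; the wrist camera has in their place "hand_eye" (4x4, takes a point from camera to tool coordinates, whose origin is the TCP and whose axes are the flange's). Camera axes: x right, y down, z forward; pixel columns grow to the right and rows downward; lengths in mm; the calibration is good to about 2 mm. A picture is of the moment at which its call begins: read the wrist's pose just before it. get_calibration takes no time and is no camera call.
- close_job(): hands the job in, once; it reports no verdict.
The state is a dict: "t": time; "joint_positions": joint angles; "dq": joint speeds; "effort": joint torques, N m; "ee_pos": TCP position; "orientation": TCP orientation; "ft_force": force on the tool from outside, world axes, zero at the start; "torque": the same for the moment, N m; "width": finger opening in mm.
Only numpy, scipy, OpenCV 4.12 (cv2) and the standard library are available. Lean on these libraries where they do the work, as an engineer would, in place of code of your own. Each camera call takes 0.05 s, during which the arm holds its last target.

TASK

Fit the knurled steel collar onto the upright spindle of the handle-sanding arbor: lower it over the spindle onto the brass cross pin, turn it until its hidden keyway drops over the pin, then push it fully home against the spring plate. Finish while still holding it pushed fully home, because the spring lifts it again if you let go. Leave the other things on the bench where they are.

Things in the scene. Friction and masses are not known exactly. Their poses are not given: they have to be found in the camera images.
- collar: Loose knurled steel collar, a ring standing upright on the bench: outside diameter 56, height 36, bore 27 right through (1.5 clear all round the spindle), 0.2 to 0.33 kg. Origin: centre of its underside; z up along the bore. Its keyway is inside its underside, hidden by a 6 thick skirt, blind at the top and unmarked outside.
- collar_top (a point): Centre of the collar's top face, 36 above its underside. The keyway, 11 wide and 20 deep, runs right across the bore, so the collar fits the pin at every half turn, with 0.05 to 0.12 rad of play either way. Its angle round the collar is not given: find it by feel, turning the collar, with a new grip if needed, under a light downward push until it drops.
- fixture: The sanding arbor, fixed to the bench: grey base plate 140 x 140 x 12, green round boss of diameter 84 up to 26 high, and an upright bare steel spindle of diameter 24 whose top is 88 above the bench (the last 8 taper to diameter 14). Origin: on the spindle axis at bench level; z up, the cross pin lies along x.
- pin (a point): Middle of the round brass cross pin through the spindle, 53 above the bench, on the spindle axis. Pin 6 thick, 40 long, so 8 stick out on two opposite sides. A collar not lined up rests on it with its underside 56 above the bench; lined up, it drops freely to 48, onto the spring plate; pushed fully home its underside is at 40.
- spring_plate (a joint): Travel of the dark steel spring plate (ring of outside diameter 64 and thickness 6 round the spindle; its top is 48 above the bench when free), in m: 0 free, up to 0.008 pushed fully down (fully home). The spring takes about 4 N to start moving and 12 N at full travel, then there is a hard stop; it pushes the collar up again when let go.
- brass_ring: Bystander: smooth thin brass ring standing on the bench, outside diameter 50, bore 40, height 26; origin at the centre of its underside. Not the collar.
- tin: Bystander: round tin with a paper label, diameter 52, height 62; origin at the centre of its underside.
- handle_gold: Bystander: pale wooden tool handle with a steel ferrule, lying, 132 long, 34 wide, 26 high; origin under its middle, x along it.
- handle_dark: Bystander: dark wooden tool handle with a steel ferrule, lying, 132 long, 34 wide, 26 high; origin under its middle, x along it.
- hammer: Bystander: hammer with a wooden handle lying on the bench, handle towards its -x, about 260 long.
- sanding_block: Bystander: cork sanding block lying flat, 100 x 62 x 30; origin at the centre of its underside.
There are look-alikes about, which are no part of the job. Leave any green or orange look-alike of the collar alone.

How it is judged (in metres and radians):
On the way, in this order (a step that is already met when the one before it is completed fails the run):
1. the collar is threaded upright over the spindle, still above the pin (angle between collar's own z axis and vertical below 0.1 rad and horizontal distance between collar and fixture below 0.005 m and z of collar in the frame of fixture between 0.051 and 0.077 m), for 0.04 s.
2. the keyway has dropped over the pin (horizontal distance between collar and fixture below 0.004 m and angle between collar's own z axis and vertical below 0.1 rad and z of collar in the frame of fixture below 0.05 m), for 0.1 s.
At the end, for the whole second after the job is handed in: Collar upright on the spindle (within 4 mm of its axis, tilt under 0.1 rad), pin in a keyway, touched by the robot and held still, pushed home: spring plate down by over 6 of its 8 mm, collar underside below 42.5 mm. Other things within 30 mm of their starts (horizontal distance between collar and fixture below 0.004 m and angle between collar's own z axis and vertical below 0.1 rad and z of collar in the frame of fixture between 0.036 and 0.0425 m and value of joint spring_plate above 0.006 m and linear speed of collar below 0.02 m/s and contact force between any of the fingers, the arm and collar above 1 N and distance of each of brass_ring, tin, handle_gold, handle_dark, hammer, sanding_block from where it was at the start of the episode below 0.03 m); the arm keeps its last pose, push and grip.
It fails at once if one of the other things is pushed away or picked up (moved over 40 mm) (distance of any of brass_ring, tin, handle_gold, handle_dark, hammer, sanding_block from where it was at the start of the episode above 0.04 m).
It also fails if it takes over 64 s, if anything falls off the work surface, if the arm or the gripper's body presses on something with over 40 N, if the wrist force passes 120 N, or if a joint passes its speed limit or range.

## Working session

There is one attempt and no reset: what is moved stays moved. The work goes in short steps, Python scripts to look and compute and a tool call to move; the robot and the scene stay as the last step left them, time stands still between calls to the robot, and variables do not carry over. Pictures are saved under pics/ and viewed, and the job is handed in when it is done.

Besides the shell and the picture viewer there is one more tool, called by a JSON object that holds its "fn" and its "kwargs", one argument or row to a line. send_rows: Moves the arm, as the interface text tells. Its arguments: {"type":"object","properties":{"motion":{"type":"string"}},"required":["motion"]}

```bash
mkdir -p pics
python3 - <<'E'
from cell import *
import cv2
s=get_state()
print({k:s[k] for k in('t','ee_pos','orientation','width','ft_force')})
for n in("scene","top"):
    cv2.imwrite(f"pics/{n}0.png",snapshot(n)); c=get_calibration(n); print(n,c)
print(get_calibration("wrist"))
E
```

```text
{'t': 0.0, 'ee_pos': array([182.38514284, 649.2928111 , 252.3056815 ]), 'orientation': array([-4.28726120e-01, -3.11210002e+00,  2.96663278e-03]), 'width': 85.29806538362453, 'ft_force': array([-0.05055869,  0.32645074, -0.47256492])}
scene {'mtx': array([[469.58974971,   0.        , 314.32407755],
       [  0.        , 469.58974971, 231.68482877],
       [  0.        ,   0.        ,   1.        ]]), 'R': array([[ 0.35388326,  0.93521055,  0.01215988],
       [ 0.57526919, -0.20739373, -0.79123524],
       [-0.73744966,  0.28700011, -0.61139099]]), 't': array([-256.70949626, -235.16211755, 1503.76655599])}
top {'mtx': array([[478.86830835,   0.        , 315.44215787],
       [  0.        , 478.86830835, 242.28645708],
       [  0.        ,   0.        ,   1.        ]]), 'R': array([[-1.96024069e-02, -9.99807768e-01,  4.15312717e-04],
       [-9.79568719e-01,  1.91224355e-02, -2.00198547e-01],
       [ 2.00152120e-01, -4.33120071e-03, -9.79755260e-01]]), 't': array([  86.22071903,  555.34405986, 1039.82079579])}
{'mtx': array([[378.37753956,   0.        , 329.10605158],
       [  0.        , 378.37753956, 242.49364533],
       [  0.        ,   0.        ,   1.        ]]), 'hand_eye': array([[-2.28626762e-04, -9.62724791e-01, -2.70482763e-01,
         6.88131307e+01],
       [ 9.99999962e-01, -1.77688365e-04, -2.12811192e-04,
        -4.22454245e-01],
       [ 1.56816971e-04, -2.70482801e-01,  9.62724794e-01,
        -1.21768913e+02],
       [ 0.00000000e+00,  0.00000000e+00,  0.00000000e+00,
         1.00000000e+00]])}
```

View pics/scene0.png

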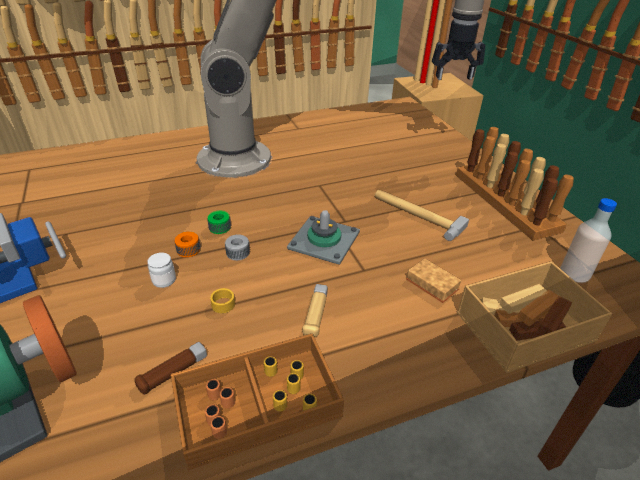

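View pics/top0.png

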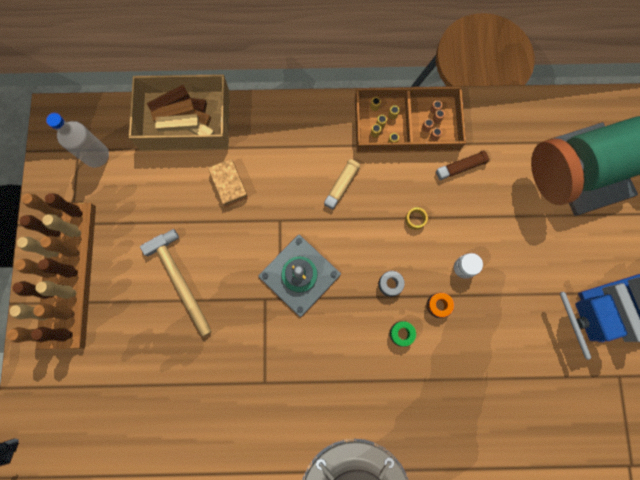

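The grey collar is at about (392,284) in the top view and the spindle at about (298,272). The orange and green look-alikes are nearby. I'll enlarge both views.

Run:
```python
import cv2,numpy as np
t=cv2.imread('pics/top0.png'); s=cv2.imread('pics/scene0.png')
a=cv2.resize(t[225:325,250:450],None,fx=4,fy=4,interpolation=cv2.INTER_CUBIC)
b=cv2.resize(s[200:270,210:370],None,fx=5,fy=5,interpolation=cv2.INTER_CUBIC)
cv2.imwrite('pics/tc.png',a);cv2.imwrite('pics/sc.png',b)
```

```text
(no output)
```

View pics/tc.png

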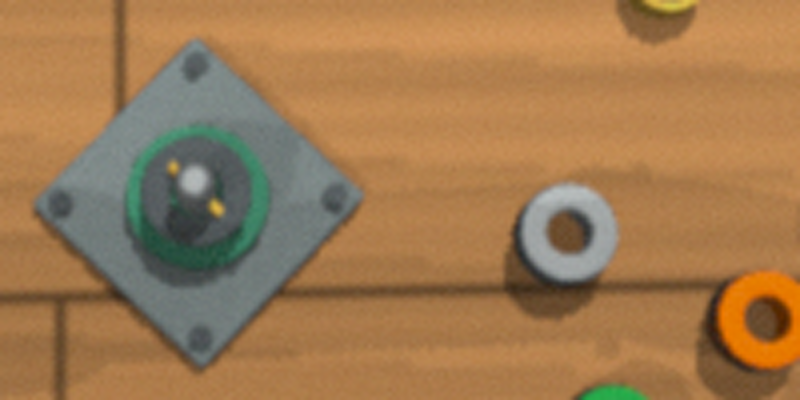

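View pics/sc.png

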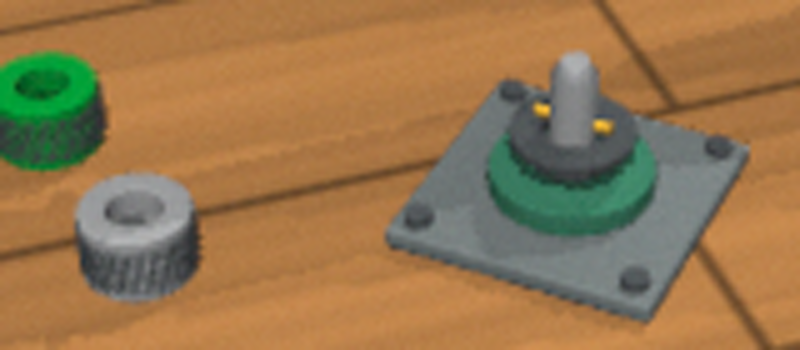

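```bash
cat > h.py <<'E'
from cell import *
import numpy as np, cv2
from scipy.spatial.transform import Rotation as Ro
def ray(name,uv,s=None):
    c=get_calibration(name)
    d=np.linalg.inv(c['mtx'])@np.array([uv[0],uv[1],1.])
    if name=='wrist':
        R=Ro.from_rotvec(s['orientation']).as_matrix();H=c['hand_eye']
        o=s['ee_pos']+R@H[:3,3]; return o,R@H[:3,:3]@d
    return -c['R'].T@c['t'],c['R'].T@d
def atz(name,uv,z,s=None):
    o,d=ray(name,uv,s); return o+d*(z-o[2])/d[2]
def totool(p):  # cm shift in tool axes to bring TCP to p
    s=get_state(); R=Ro.from_rotvec(s['orientation']).as_matrix()
    return R.T@(np.array(p)-s['ee_pos'])/10
E
python3 - <<'E'
from h import *
T=lambda x,y:(250+(x+.5)/4-.5,225+(y+.5)/4-.5)
S=lambda x,y:(210+(x+.5)/5-.5,200+(y+.5)/5-.5)
print('collar',atz('top',T(569,233),36),atz('scene',S(137,210),36))
print('collar bottom edge widths',atz('top',T(518,233),36),atz('top',T(618,233),36))
print('spindle top',atz('top',T(194,181),88),'pin',atz('top',T(173,167),53),atz('top',T(217,208),53))
print('scene pin',atz('scene',S(541,110),53),atz('scene',S(604,127),53))
for c in((196,40),(362,195),(201,369),(36,205)): print(atz('top',T(*c),12))
s=get_state();print(Ro.from_rotvec(s['orientation']).as_matrix().round(3))
print(totool([0,0,0]))
E
```

```text
collar [462.68515641 -98.03946485  36.        ] [464.02828325 -97.28893713  36.        ]
collar bottom edge widths [463.25661109 -68.82001804  36.        ] [ 462.13609976 -126.11366173   36.        ]
spindle top [489.36497211 114.69546895  88.        ] pin [502.71858393 127.68405086  53.        ] [478.80698846 103.04365126  53.        ]
scene pin [475.83230107 102.85184191  53.        ] [499.14071022 126.64653401  53.        ]
[585.41581693 114.97377658  12.        ]
[490.20511199  18.57630655  12.        ]
[390.8781015  114.53325069  12.        ]
[488.03401909 210.15974637  12.        ]
[[-0.963  0.27  -0.   ]
 [ 0.27   0.963 -0.002]
 [-0.    -0.002 -1.   ]]
[ 7.43640441e-03 -6.74112600e+01  2.53507761e+01]
```

Both cameras agree: collar at about (463,-98), spindle axis at about (489.5,115), with the pin at 45°. I'll move toward the collar in two legs so the path stays outside the minimum reach.

{"fn": "send_rows", "kwargs": {
  "motion": "-3.5 -3 0 0 0;-7.5 -6 0 0 0;-11.5 -9.5 0 0 0;-15.5 -13 0 0 0;-19.5 -16.5 0 0 0;-23.5 -20 0 0 0;-27.5 -23.5 0 0 0;-32 -27 0 0 0"
}}

```text
t: 0.9
ee_pos: [404.8, 319.8, 253.2]
orientation: [-0.428, -3.112, 0.0]
ft_force: [1.9, 1.0, 0.0]
width: 85.5
```

Run:
```python
from h import *
s=get_state();print(s['t'],s['ee_pos'],s['joint_positions'].round(3),Ro.from_rotvec(s['orientation']).as_matrix().round(3))
print(totool([463,-98,160]))
```

```text
0.9 [404.75737073 319.76634503 253.1659501 ] [-0.926  0.214  0.159  1.941 -0.04   0.99   0.548] [[-0.963  0.27  -0.   ]
 [ 0.27   0.963 -0.   ]
 [ 0.    -0.    -1.   ]]
[-16.89951514 -38.64638981   9.32046751]
```

{"fn": "send_rows", "kwargs": {
  "motion": "-2 -5 0 0 0;-4 -9.5 1 0 0;-6.5 -14.5 3 0 0;-8.5 -19.5 5 0 0;-10.5 -24.5 7 0 0;-13 -29.5 9 0 0;-15 -34 9.3 0 0;-16.9 -38.6 9.3 0 0"
}}

```text
t: 1.7
ee_pos: [457.2, -62.1, 162.0]
orientation: [-0.427, -3.111, 0.0]
ft_force: [1.0, 1.6, 0.7]
width: 85.5
```

Run:
```python
from h import *
s=get_state();print(s['t'],s['ee_pos'],s['joint_positions'].round(3))
print(totool([463,-98,24]))
im=snapshot('wrist');cv2.imwrite('pics/w1.png',im)
c=get_calibration('wrist');H=c['hand_eye'];R=Ro.from_rotvec(s['orientation']).as_matrix()
for p in([463,-98,36],):
    q=np.linalg.inv(H)@np.r_[R.T@(np.array(p)-s['ee_pos']),1];uv=c['mtx']@q[:3];print(uv[:2]/uv[2])
```

```text
1.7 [457.23754146 -62.13085129 162.04981605] [-0.337  0.26   0.392  2.159 -0.145  0.749  1.447]
[-1.54241866 -3.29192737 13.80433604]
[282.14308334 262.83647335]
```

View pics/w1.png

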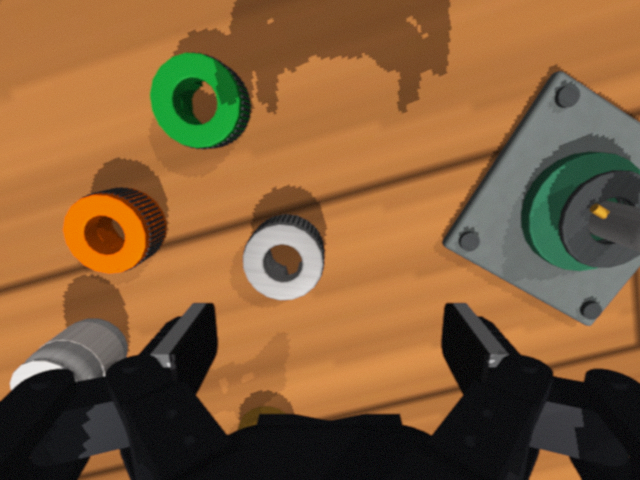

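The wrist view shows the collar at (284,260), against a prediction of (282,263), so the position holds. The move lagged its rows, so I'll let it settle.

{"fn": "send_rows", "kwargs": {
  "motion": "0 0 0 0 0;0 0 0 0 0"
}}

```text
t: 1.95
ee_pos: [457.7, -60.2, 162.8]
orientation: [-0.43, -3.111, -0.0]
ft_force: [-0.4, 0.7, 0.2]
width: 85.6
```

Run:
```python
from h import *
s=get_state();print(s['t'],s['ee_pos'],s['joint_positions'].round(3))
print(totool([463,-98,24]))
```

```text
1.95 [457.74471115 -60.19486153 162.83807472] [-0.34   0.259  0.391  2.158 -0.144  0.75   1.441]
[-1.53948442 -3.49863842 13.8822942 ]
```

{"fn": "send_rows", "kwargs": {
  "motion": "-0.8 -1.8 1 0 0;-1.5 -3.5 3 0 0;-1.5 -3.5 5 0 0;-1.5 -3.5 5 0 0;-1.5 -3.5 5 0 0"
}}

```text
t: 2.45
ee_pos: [463.0, -96.7, 113.2]
orientation: [-0.425, -3.112, -0.001]
ft_force: [0.2, 0.7, 0.7]
width: 85.5
```

Run:
```python
from h import *
s=get_state();print(s['t'],s['ee_pos'],s['joint_positions'].round(3))
print(totool([463,-98,24]))
im=snapshot('wrist');cv2.imwrite('pics/w2.png',im)
c=get_calibration('wrist');H=c['hand_eye'];R=Ro.from_rotvec(s['orientation']).as_matrix()
for p in([463,-98,36],):
    q=np.linalg.inv(H)@np.r_[R.T@(np.array(p)-s['ee_pos']),1];uv=c['mtx']@q[:3];print(uv[:2]/uv[2])
```

```text
2.45 [462.98556376 -96.67637189 113.17762999] [-0.233  0.367  0.37   2.168 -0.219  0.642  1.59 ]
[-0.04519289 -0.1300197   8.91768307]
[327.61305145 265.63840615]
```

View pics/w2.png

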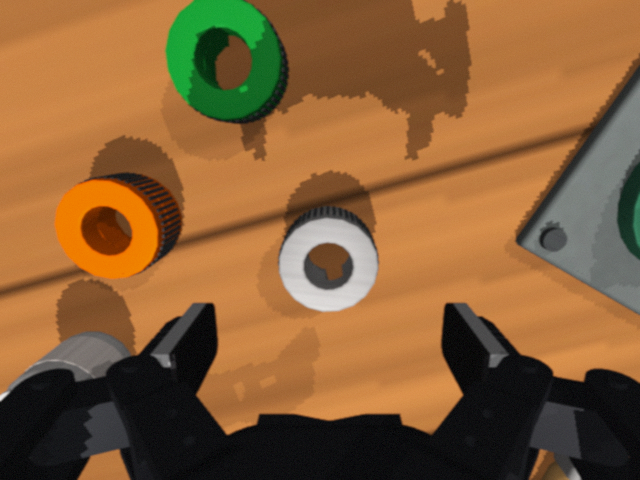

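The collar centre is at (328.5,264.5), within about a pixel of the prediction. I'll descend and then close.

{"fn": "send_rows", "kwargs": {
  "motion": "0 -0.1 4 0 0;0 -0.1 7 0 0;0 -0.1 8.9 0 0;0 -0.1 8.9 0 0;0 -0.1 8.9 0 0"
}}

```text
t: 3.0
ee_pos: [463.4, -98.8, 25.0]
orientation: [0.427, 3.111, 0.001]
ft_force: [0.0, -0.7, 0.8]
width: 85.6
```

{"fn": "send_rows", "kwargs": {
  "motion": "0 0 0 0 0.2;0 0 0 0 0.35;0 0 0 0 0.5;0 0 0 0 0.5;0 0 0 0 0.5;0 0 0 0 0.5"
}}

```text
t: 3.6
ee_pos: [463.7, -99.0, 25.7]
orientation: [0.428, 3.11, 0.001]
ft_force: [-2.5, 1.7, 14.3]
width: 54.8
```

Run:
```python
from h import *
cv2.imwrite('pics/w3.png',snapshot('wrist'))
s=get_state();print(s['t'],s['ee_pos'],s['width'],s['ft_force'],s['joint_positions'].round(3))
```

```text
3.65 [463.74171642 -99.02488505  25.73763608] 55.11067744525576 [-2.08005508  1.28961117 13.16473079] [-0.142  0.535  0.272  2.198 -0.328  0.442  1.688]
```

View pics/w3.png

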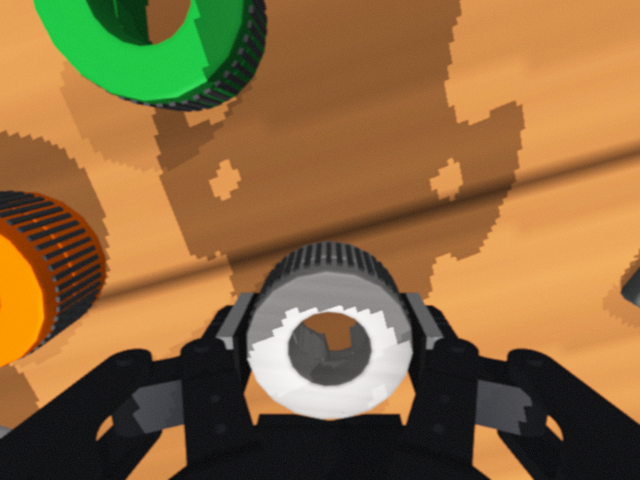

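Gripped at a width of 55 mm, with the TCP 25.7 mm above the collar's underside. I'll lift.

{"fn": "send_rows", "kwargs": {
  "motion": "0 0 -1 0 0.5;0 0 -3 0 0.5;0 0 -6 0 0.5;0 0 -9 0 0.5;0 0 -11.5 0 0.5;0 0 -11.5 0 0.5;0 0 -11.5 0 0.5"
}}

```text
t: 4.35
ee_pos: [462.6, -98.9, 139.5]
orientation: [0.428, 3.111, 0.001]
ft_force: [-0.3, 0.5, -2.9]
width: 55.0
```

Run:
```python
from h import *
s=get_state();print(s['t'],s['ee_pos'],s['width'],s['ft_force'],s['joint_positions'].round(3))
print(totool([489.5,115,140]))
```

```text
4.35 [462.62728683 -98.9497677  139.45830408] 55.014206964486775 [-0.34390844  0.53405029 -2.92831458] [-0.262  0.32   0.406  2.153 -0.195  0.701  1.572]
[ 3.193782   21.32527754 -0.041073  ]
```

{"fn": "send_rows", "kwargs": {
  "motion": "0.5 3 0 0 0.5;1 7 0 0 0.5;1.5 10 0 0 0.5;2 13 0 0 0.5;2 13 0 0 0.5;2 13 0 0 0.5"
}}

```text
t: 4.95
ee_pos: [477.5, 31.7, 137.8]
orientation: [-0.426, -3.11, 0.002]
ft_force: [0.1, -1.1, -2.9]
width: 54.9
```

Run:
```python
from h import *
s=get_state();print(s['t'],s['ee_pos'],s['width'],s['ft_force'],s['joint_positions'].round(3))
im=snapshot('wrist');cv2.imwrite('pics/w4.png',im)
c=get_calibration('wrist');H=c['hand_eye'];R=Ro.from_rotvec(s['orientation']).as_matrix()
for p in([489.5,115,88],[489.5,115,53],[503.6,129.1,53],[475.4,100.9,53]):
    q=np.linalg.inv(H)@np.r_[R.T@(np.array(p)-s['ee_pos']),1];uv=c['mtx']@q[:3];print(uv[:2]/uv[2])
```

```text
4.95 [477.52397317  31.65897677 137.79853339] 54.93281561857304 [ 0.09425368 -1.06616534 -2.87013857] [-0.505  0.329  0.367  2.138 -0.18   0.705  1.281]
[505.01134623 262.41377264]
[477.46407313 242.71880349]
[505.97007153 259.16771919]
[448.25924014 225.86663681]
```

View pics/w4.png

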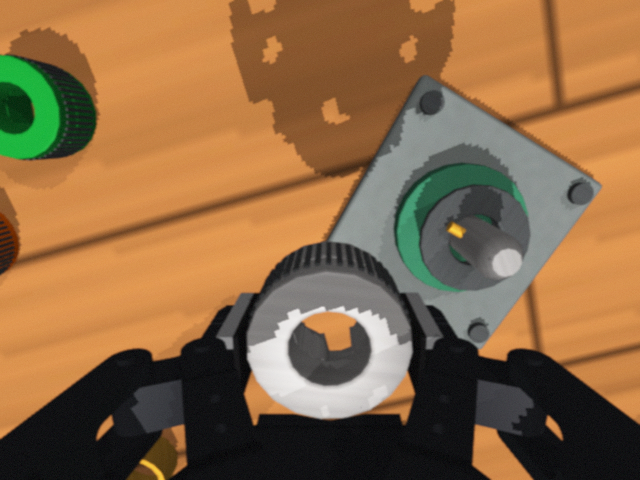

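Run:
```python
import cv2
t=cv2.imread('pics/w4.png')
cv2.imwrite('pics/w4a.png',cv2.resize(t[220:300,440:540],None,fx=7,fy=7,interpolation=cv2.INTER_CUBIC))
cv2.imwrite('pics/w4b.png',cv2.resize(t[260:425,235:425],None,fx=3.6,fy=3.6,interpolation=cv2.INTER_CUBIC))
```

```text
(no output)
```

View pics/w4a.png

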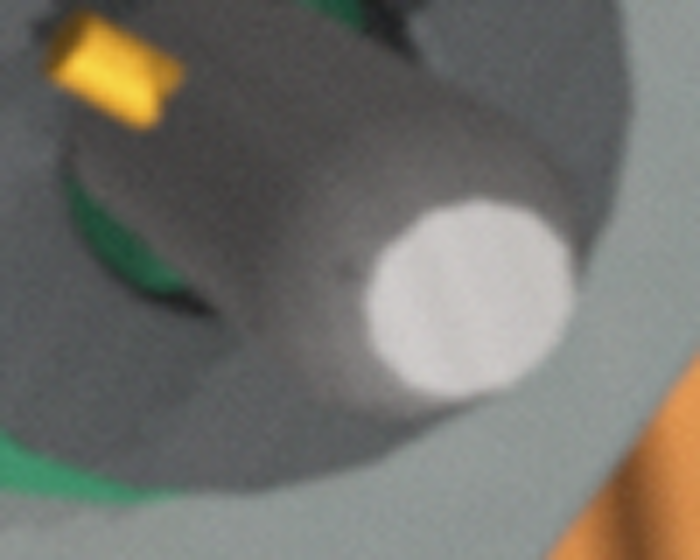

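View pics/w4b.png

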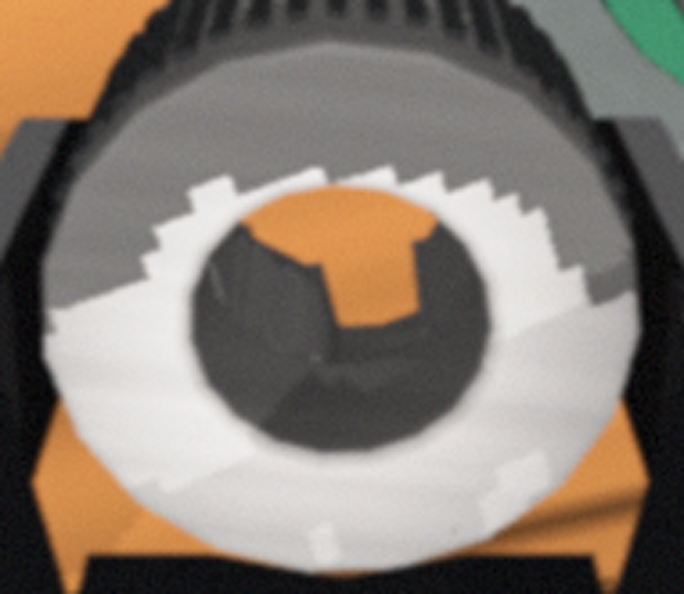

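The bore shows a notch, at crop (370,300), that looks like the keyway seen through the bore. I'll project a collar model to measure the keyway angle and the collar and spindle centres.

```bash
cat > ov.py <<'E'
from h import *
import sys
c=get_calibration('wrist');H=c['hand_eye'];Hi=np.linalg.inv(H)
def pr(P):
    P=np.atleast_2d(P);q=(Hi@np.c_[P,np.ones(len(P))].T)[:3];u=c['mtx']@q;return (u[:2]/u[2]).T
E
python3 - <<'E'
from ov import *
s=get_state();R=Ro.from_rotvec(s['orientation']).as_matrix()
# spindle
uv=(440+482.5/7+.07-.5+.0,220+299/7-.5+.07)
top=atz('wrist',(440+(470+.5)/7-.5,220+(298+.5)/7-.5),88,s);print('spindle top',top)
# collar bore centre in tool frame: top face at tool z = 25.7-36=-10.3
best=None
obs_l=np.array([235+192/3.6,260+322/3.6]);obs_r=np.array([235+490/3.6,260+322/3.6]);obs_t=260+185/3.6;obs_b=260+452/3.6
print('obs',obs_l,obs_r,obs_t,obs_b)
a=np.linspace(0,2*np.pi,200)
from scipy.optimize import least_squares
def f(p):
    x,y,z=p
    q=pr(np.c_[x+13.5*np.cos(a),y+13.5*np.sin(a),0*a+z]);o=pr(np.c_[x+28*np.cos(a),y+28*np.sin(a),0*a+z])
    O=np.array([235+43/3.6,235+638/3.6,260+42/3.6,260+572/3.6])
    return np.r_[q[:,0].min()-obs_l[0],q[:,0].max()-obs_r[0],q[:,1].min()-obs_t,q[:,1].max()-obs_b,
      o[:,0].min()-O[0],o[:,0].max()-O[1],o[:,1].min()-O[2],o[:,1].max()-O[3]]
r=least_squares(f,[0,0,-10.]);print(r.x,r.fun.round(2))
print('collar world',s['ee_pos']+R@r.x)
x,y,z=r.x
im=cv2.imread('pics/w4.png')
K=4;vis=cv2.resize(im[260:425,235:425],None,fx=K,fy=K,interpolation=cv2.INTER_CUBIC)
def draw(P,col):
    q=((pr(P)-[235,260]+.5)*K-.5).astype(np.int32);cv2.polylines(vis,[q.reshape(-1,1,2)],False,col,1)
for zz,rr in((z,13.5),(z+36,13.5)):draw(np.c_[x+rr*np.cos(a),y+rr*np.sin(a),0*a+zz],(0,0,255))
draw(np.c_[x+22*np.cos(a),y+22*np.sin(a),0*a+z+36],(255,0,0))
draw(np.c_[x+13.5*np.cos(a),y+13.5*np.sin(a),0*a+z+16],(0,255,0))
cv2.imwrite('pics/ov1.png',vis)
E
```

```text
spindle top [489.91846249 114.81984694  88.        ]
obs [288.33333333 349.44444444] [371.11111111 349.44444444] 311.3888888888889 385.55555555555554
[-0.25203958 -0.27323942 -9.04453108] [ 1.14 -1.29  1.56 -1.38 -0.73  0.87 -0.56  0.35]
collar world [477.76867935  30.30651956 147.05993129]
```

View pics/ov1.png

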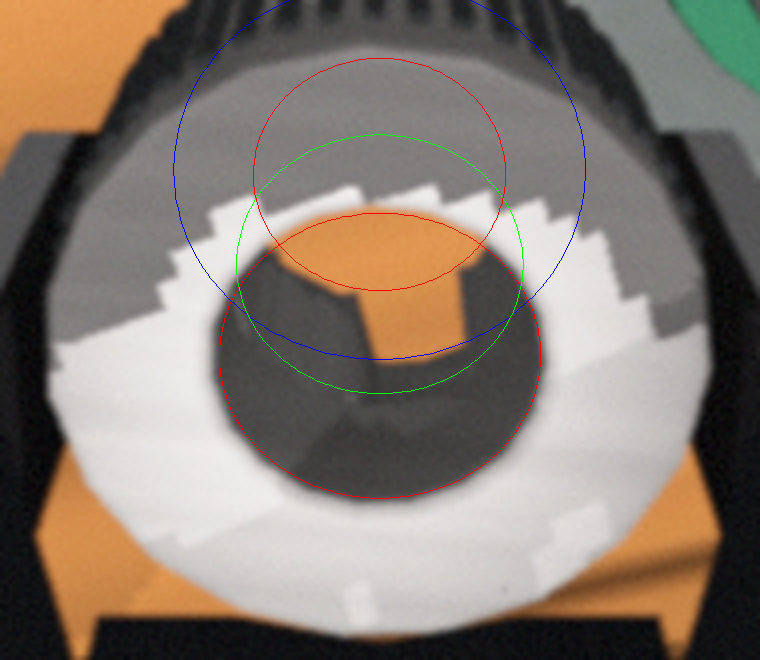

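The model fits: the notch end lies on the r=22 arc of the underside, so the keyway angle can be read directly. It will still need confirming by feel.

Run:
```python
from ov import *
s=get_state();R=Ro.from_rotvec(s['orientation']).as_matrix()
C=np.array([-.25,-.27,-9.04])
K=4
for v in((357,291),(374,362),(466,345),(460,268)):
    uv=((v[0]+.5)/K-.5+235,(v[1]+.5)/K-.5+260)
    d=H[:3,:3]@np.linalg.inv(c['mtx'])@np.r_[uv,1];o=H[:3,3];p=o+d*(C[2]+36-o[2])/d[2]-C;print(v,p[:2].round(2),np.hypot(*p[:2]).round(2),np.degrees(np.arctan2(p[1],p[0])).round(1))
# pin direction 45deg world in tool frame
d=R.T@np.array([1,1,0])/2**.5;print('pin dir tool',np.degrees(np.arctan2(d[1],d[0])))
print(s['joint_positions'].round(3), totool([489.8,115,140]))
```

```text
(357, 291) [-13.56  -2.48] 13.79 -169.6
(374, 362) [-22.33  -0.63] 22.34 -178.4
(466, 345) [-20.21   9.54] 22.35 154.7
(460, 268) [-10.78   8.74] 13.88 141.0
pin dir tool 119.2982496388117
[-0.503  0.329  0.369  2.138 -0.179  0.705  1.281] [ 1.10724493  8.45271749 -0.20999925]
```

The slot measures 10.4 mm wide with its axis at 168° in the tool frame, and the pin is at 119.3°, so it needs a −48.7° turn. I'll pre-turn −30° while moving over the spindle.

{"fn": "send_rows", "kwargs": {
  "motion": "0.3 2.5 0 -7 0.5;0.6 5 0 -14 0.5;0.9 7 0 -21 0.5;1.1 8.4 0 -28 0.5;1.1 8.4 0 -30 0.5;1.1 8.4 0 -30 0.5;1.1 8.4 0 -30 0.5"
}}

```text
t: 5.7
ee_pos: [490.4, 113.5, 138.6]
orientation: [0.386, -3.117, 0.001]
ft_force: [-0.3, 0.3, -2.5]
width: 54.9
```

Run:
```python
from ov import *
s=get_state();R=Ro.from_rotvec(s['orientation']).as_matrix()
print(s['t'],s['ee_pos'],s['orientation'],s['ft_force'],s['joint_positions'].round(3),totool([489.7,115,106]))
d=R.T@np.array([1,1,0])/2**.5;print('pin dir tool',np.degrees(np.arctan2(d[1],d[0])))
im=snapshot('wrist');cv2.imwrite('pics/w5.png',im)
C=np.array([-.25,-.27,-9.04]);P=R.T@(np.array([489.8,115,88])-s['ee_pos']);a=np.linspace(0,6.3,100)
K=4;vis=cv2.resize(im[260:425,235:425],None,fx=K,fy=K,interpolation=cv2.INTER_CUBIC)
q=((pr(np.c_[P[0]+7*np.cos(a),P[1]+7*np.sin(a),0*a+P[2]])-[235,260]+.5)*K-.5).astype(np.int32);cv2.polylines(vis,[q.reshape(-1,1,2)],False,(0,0,255),1)
cv2.imwrite('pics/ov2.png',vis)
```

```text
5.7 [490.43288757 113.54506891 138.63027842] [ 3.85693186e-01 -3.11681333e+00  1.09244466e-03] [-0.3127761   0.27818805 -2.5103377 ] [-0.536  0.353  0.222  2.076 -0.115  0.725  1.576] [0.03207687 0.16081905 3.26297387]
pin dir tool 149.10852154687902
```

View pics/ov2.png

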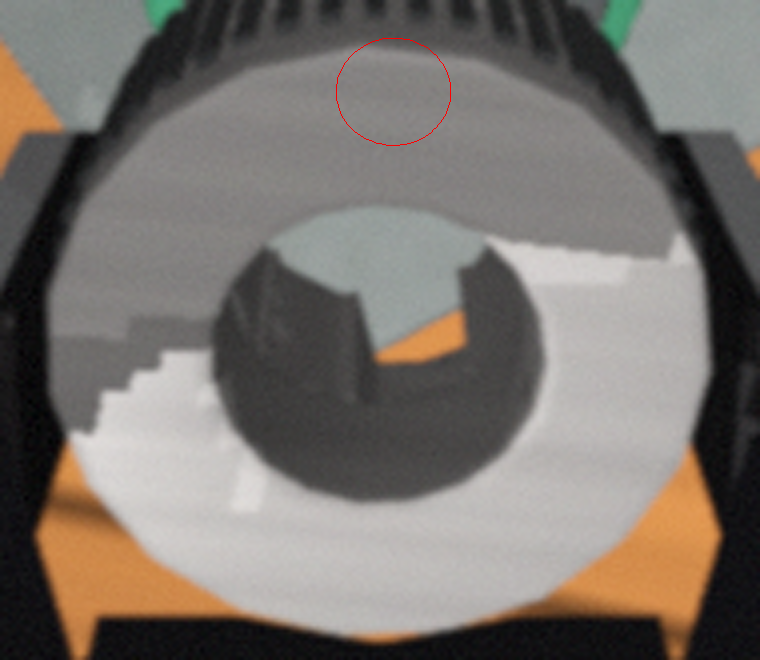

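The notch stays fixed in the tool frame, so it is the real keyway. I'll correct by 1.6 mm in y and lower onto the spindle.

{"fn": "send_rows", "kwargs": {
  "motion": "0 0.16 0 0 0.5;0 0.16 0.6 0 0.5;0 0.16 1.2 0 0.5;0 0.16 1.8 0 0.5;0 0.16 2.2 0 0.5;0 0.16 2.2 0 0.5"
}}

```text
t: 6.35
ee_pos: [489.8, 116.6, 116.2]
orientation: [0.391, -3.116, 0.001]
ft_force: [-0.4, 0.5, -2.7]
width: 55.0
```

Run:
```python
from ov import *
s=get_state();R=Ro.from_rotvec(s['orientation']).as_matrix()
print(s['t'],s['ee_pos'],s['ft_force'],s['torque'],totool([489.7,115,106]))
im=snapshot('wrist');cv2.imwrite('pics/w6.png',im[200:480,180:480])
im=snapshot('scene');cv2.imwrite('pics/s6.png',cv2.resize(im[150:290,230:400],None,fx=4,fy=4,interpolation=cv2.INTER_CUBIC))
```

```text
6.35 [489.76107901 116.58225402 116.19460513] [-0.43189101  0.49041609 -2.68295787] [0.01437708 0.03412436 0.0176899 ] [ 0.04339793 -0.15156637  1.01956686]
```

View pics/w6.png

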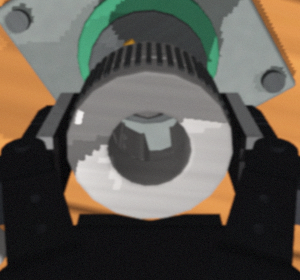

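View pics/s6.png

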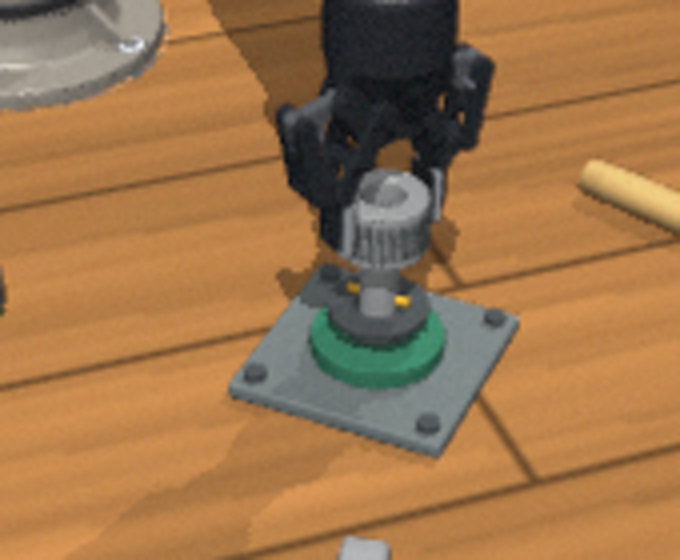

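In the scene view the collar looks offset to the right of the spindle, so I'll measure that more closely.

Run:
```python
from ov import *
im=snapshot('scene');cv2.imwrite('pics/s7.png',cv2.resize(im[185:250,295:360],None,fx=9,fy=9,interpolation=cv2.INTER_CUBIC))
for i in range(6):
    s=get_state();print(s['t'],s['ee_pos'].round(2),Ro.from_rotvec(s['orientation']).as_matrix()[:2,2].round(4));im=snapshot('wrist')
cv2.imwrite('pics/w7.png',cv2.resize(im[260:425,235:425],None,fx=4,fy=4,interpolation=cv2.INTER_CUBIC))
```

```text
6.5 [490.4  116.75 117.07] [0.0001 0.    ]
6.55 [490.49 116.78 117.19] [0.0003 0.0001]
6.6 [490.52 116.81 117.25] [0.0005 0.0002]
6.65 [490.53 116.85 117.28] [0.0005 0.0003]
6.7 [490.46 116.81 117.25] [0.0004 0.0002]
6.75 [490.43 116.79 117.22] [0.0003 0.0002]
```

View pics/s7.png

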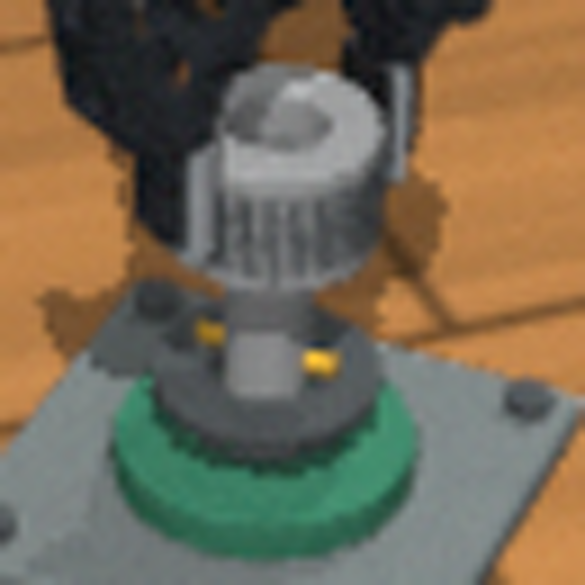

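View pics/w7.png

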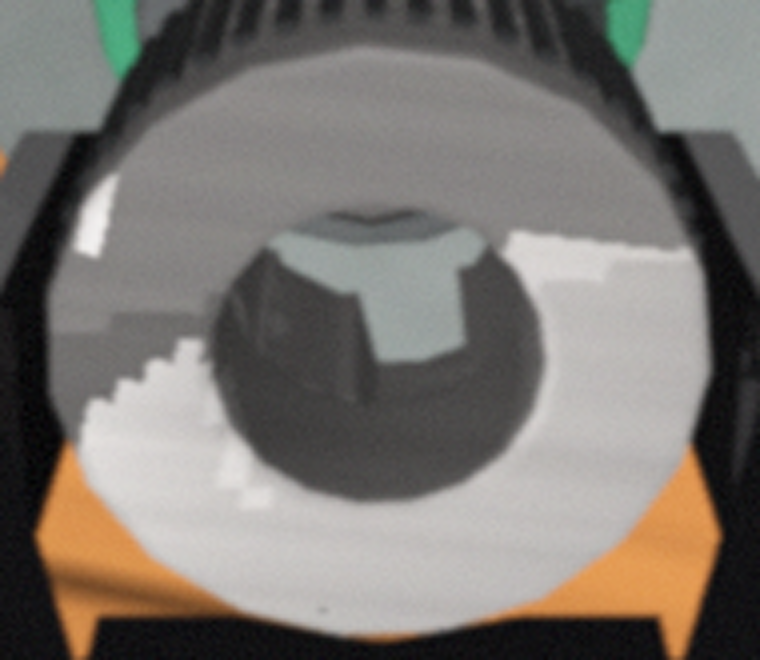

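The finger pad hides the collar's left edge here. I'll compare projected models with the images in both fixed cameras.

```bash
cat > cmp.py <<'E'
from ov import *
s=get_state();print(s['ee_pos'])
R=Ro.from_rotvec(s['orientation']).as_matrix();cc=s['ee_pos']+R@np.array([-.25,-.27,0]);zu=s['ee_pos'][2]-25.7
a=np.linspace(0,6.2832,100)
def circ(x,y,r,z): return np.c_[x+r*np.cos(a),y+r*np.sin(a),0*a+z]
import sys
tag=sys.argv[1]
for n in('scene','top'):
    k=get_calibration(n);im=snapshot(n)
    def P(X): q=k['R']@X.T+k['t'][:,None];u=k['mtx']@q;return (u[:2]/u[2]).T
    ctr=P(np.array([[489.7,115,75]]))[0].astype(int)
    x0,y0=ctr-[40,33];K=9
    vis=cv2.resize(im[y0:y0+66,x0:x0+80],None,fx=K,fy=K,interpolation=cv2.INTER_CUBIC)
    for X,col in((circ(cc[0],cc[1],28,zu),(0,0,255)),(circ(cc[0],cc[1],28,zu+36),(0,0,255)),(circ(cc[0],cc[1],13.5,zu+36),(0,0,255)),
       (circ(489.7,115,12,80),(255,0,0)),(circ(489.7,115,12,48),(255,0,0)),(circ(489.7,115,32,48),(255,0,0)),(circ(489.7,115,42,26),(255,255,0)),(circ(489.7,115,7,88),(255,0,0))):
        q=((P(X)-[x0,y0]+.5)*K-.5).astype(np.int32);cv2.polylines(vis,[q.reshape(-1,1,2)],False,col,1)
    cv2.imwrite(f'pics/cmp_{n}_{tag}.png',vis)
E
python3 cmp.py 1
```

```text
[490.40825372 116.79249863 117.20718357]
```

View pics/cmp_scene_1.png

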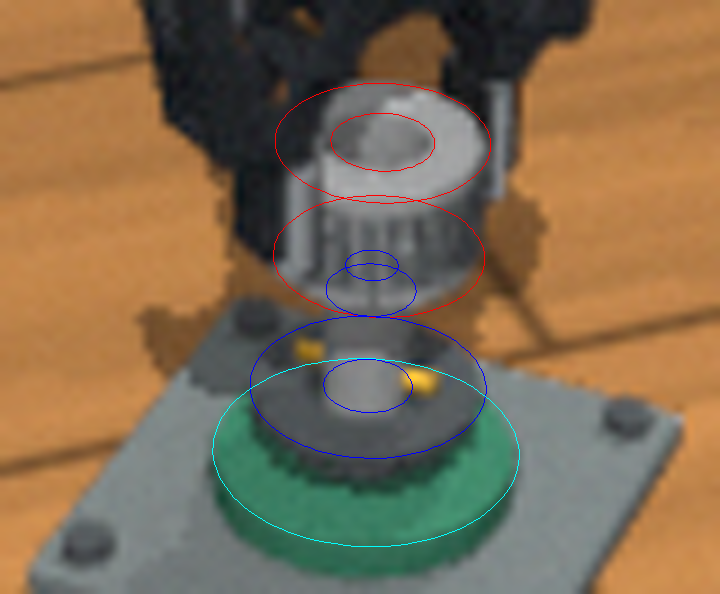

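View pics/cmp_top_1.png

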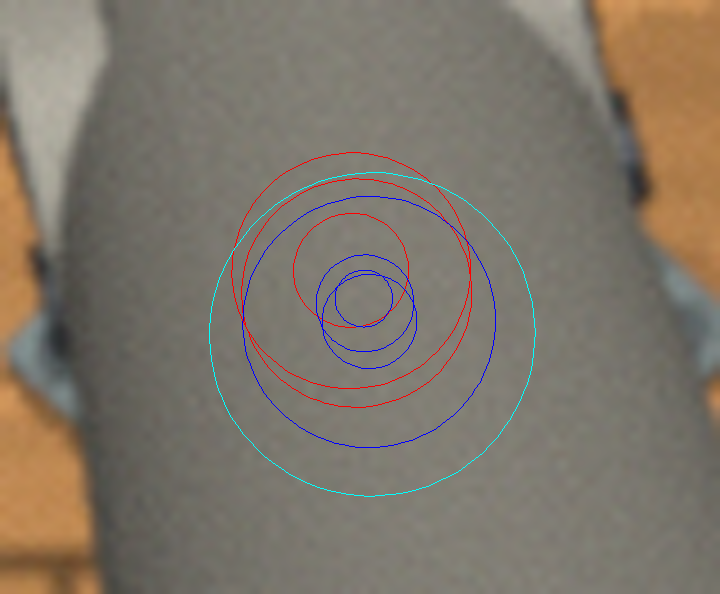

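The collar and plate overlays match within about a pixel. The measured offset is real and small, about 2 mm in y, so I'll correct it.

Run:
```python
from h import *
print(totool([489.7,115.1,106]))
```

```text
[ 0.10416736 -0.14979305  1.11315181]
```

{"fn": "send_rows", "kwargs": {
  "motion": "0.1 -0.15 0 0 0.5;0.1 -0.15 0 0 0.5;0.1 -0.15 0 0 0.5"
}}

```text
t: 7.2
ee_pos: [489.7, 115.0, 117.0]
orientation: [0.391, -3.117, -0.0]
ft_force: [0.5, 0.6, -2.6]
width: 54.7
```

Run:
```python
from h import *
s=get_state();print(s['t'],s['ee_pos'],s['ft_force'],totool([489.7,115.1,106]))
```

```text
7.2 [489.672203   114.98101037 117.03470256] [ 0.50234541  0.60134072 -2.57440127] [-0.00564676  0.01080843  1.10347053]
```

{"fn": "send_rows", "kwargs": {
  "motion": "0 0 0.4 0 0.5;0 0 0.8 0 0.5;0 0 1.2 0 0.5;0 0 1.6 0 0.5;0 0 1.6 0 0.5"
}}

```text
t: 7.7
ee_pos: [489.2, 114.9, 100.3]
orientation: [0.391, -3.116, 0.001]
ft_force: [-0.6, 0.1, -1.7]
width: 55.1
```

Run:
```python
from h import *
s=get_state();print(s['t'],s['ee_pos'],s['ft_force'],s['torque'])
cv2.imwrite('pics/w8.png',cv2.resize(snapshot('wrist')[200:425,200:460],None,fx=3,fy=3,interpolation=cv2.INTER_CUBIC))
```

```text
7.7 [489.22993241 114.93599973 100.28929561] [-0.59476514  0.12432674 -1.7157088 ] [-0.01818139 -0.01154588 -0.0003603 ]
```

View pics/w8.png

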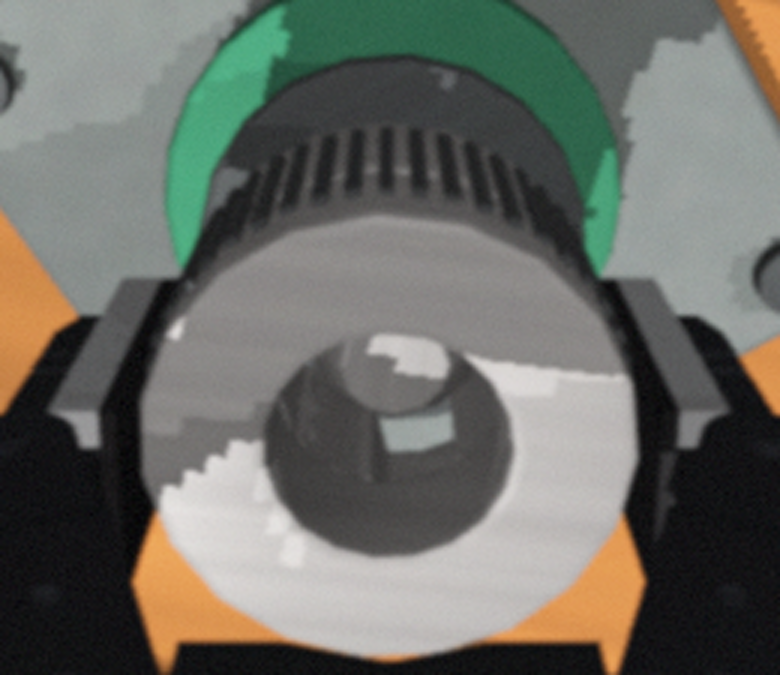

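The spindle tip is inside the bore with no contact force. I'll lower toward the pin.

{"fn": "send_rows", "kwargs": {
  "motion": "0 0 0.4 0 0.5;0 0 0.8 0 0.5;0 0 1.2 0 0.5;0 0 1.5 0 0.5;0 0 1.7 0 0.5;0 0 1.7 0 0.5;0 0 1.7 0 0.5"
}}

```text
t: 8.45
ee_pos: [489.8, 115.1, 84.0]
orientation: [-0.391, 3.117, 0.0]
ft_force: [0.9, 0.6, -1.8]
width: 55.1
```

{"fn": "send_rows", "kwargs": {
  "motion": "0 0 0.1 0 0.5;0 0 0.2 0 0.5;0 0 0.3 0 0.5;0 0 0.3 0 0.5"
}}

```text
t: 8.85
ee_pos: [489.9, 115.1, 81.4]
orientation: [-0.391, 3.117, 0.0]
ft_force: [-2.4, -0.6, 3.0]
width: 54.9
```

Contact is at TCP 81.4, against 81.7 expected for the collar resting on the pin. I'll turn under a light push.

{"fn": "send_rows", "kwargs": {
  "motion": "0 0 0.05 -3 0.5;0 0 0.1 -6 0.5;0 0 0.1 -9 0.5;0 0 0.1 -11 0.5;0 0 0.1 -13 0.5;0 0 0.1 -13 0.5"
}}

```text
t: 9.45
ee_pos: [489.6, 115.0, 80.0]
orientation: [0.743, -3.052, -0.0]
ft_force: [-0.5, -0.2, -1.8]
width: 55.0
```

{"fn": "send_rows", "kwargs": {
  "motion": "0 0 0.05 -2 0.5;0 0 0.1 -4 0.5;0 0 0.15 -6 0.5;0 0 0.15 -6 0.5"
}}

```text
t: 9.85
ee_pos: [489.7, 115.0, 78.4]
orientation: [0.903, -3.009, -0.0]
ft_force: [-0.5, 0.8, -2.9]
width: 54.6
```

The force dropped to zero while descending, so the keyway is over the pin. I'll lower onto the spring plate.

{"fn": "send_rows", "kwargs": {
  "motion": "0 0 0.15 0 0.5;0 0 0.3 0 0.5;0 0 0.4 0 0.5;0 0 0.5 0 0.5;0 0 0.5 0 0.5;0 0 0.5 0 0.5"
}}

```text
t: 10.45
ee_pos: [489.6, 115.1, 73.7]
orientation: [0.9, -3.01, -0.0]
ft_force: [-1.3, -1.0, 0.9]
width: 54.7
```

{"fn": "send_rows", "kwargs": {
  "motion": "0 0 0.15 0 0.5;0 0 0.3 0 0.5;0 0 0.45 0 0.5;0 0 0.55 0 0.5;0 0 0.55 0 0.5;0 0 0.55 0 0.5"
}}

```text
t: 11.05
ee_pos: [489.7, 115.1, 68.2]
orientation: [-0.9, 3.01, 0.0]
ft_force: [-2.4, -0.5, 5.9]
width: 55.3
```

{"fn": "send_rows", "kwargs": {
  "motion": "0 0 0.1 0 0.5;0 0 0.2 0 0.5;0 0 0.3 0 0.5;0 0 0.3 0 0.5;0 0 0.3 0 0.5;0 0 0.3 0 0.5"
}}

```text
t: 11.65
ee_pos: [489.8, 115.1, 65.8]
orientation: [-0.9, 3.01, 0.0]
ft_force: [-4.9, -0.2, 13.6]
width: 54.8
```

```bash
python3 - <<'E'
from h import *
cv2.imwrite('pics/w9.png',cv2.resize(snapshot('wrist')[200:425,200:460],None,fx=3,fy=3,interpolation=cv2.INTER_CUBIC))
E
python3 cmp.py 2
```

```text
[489.75736015 115.09144405  65.76473197]
```

View pics/w9.png

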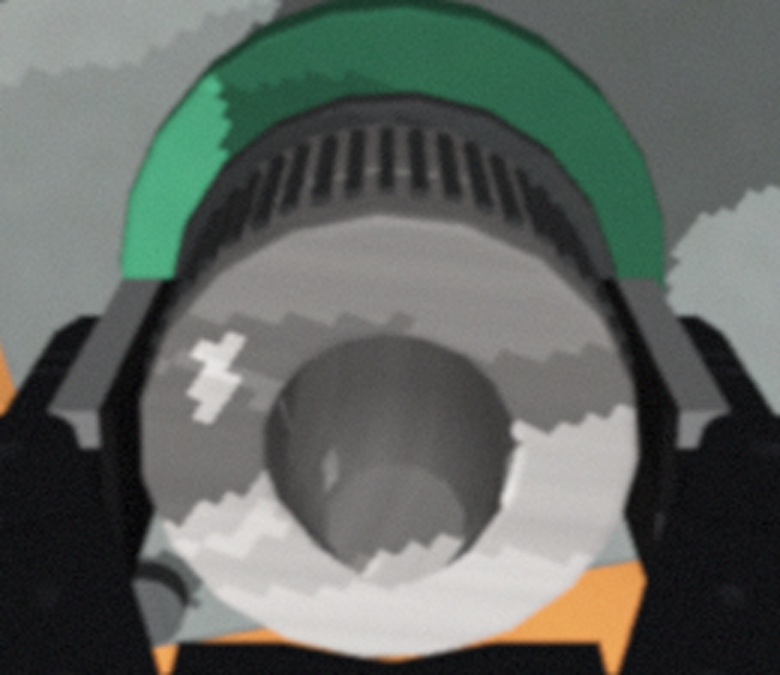

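View pics/cmp_scene_2.png

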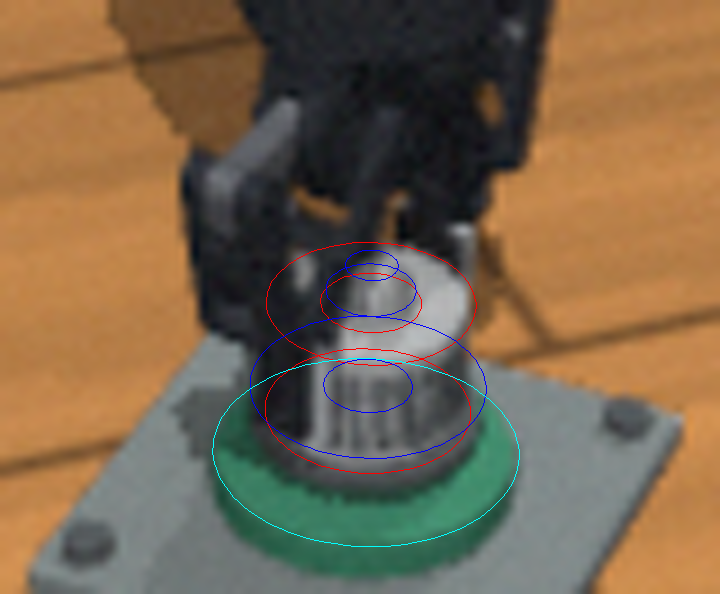

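The collar sits at the same place in the grip (no slip), its underside is at about 40 mm, and the force is about 16 N above free. I'll press a little further to confirm the hard stop.

{"fn": "send_rows", "kwargs": {
  "motion": "0 0 0.1 0 0.5;0 0 0.2 0 0.5;0 0 0.2 0 0.5;0 0 0.2 0 0.5"
}}

```text
t: 12.2
ee_pos: [489.9, 115.1, 65.6]
orientation: [-0.9, 3.01, 0.001]
ft_force: [-12.6, -2.8, 36.1]
width: 54.3
```

Run:
```python
from h import *
for i in range(4):
    s=get_state();print(s['t'],s['ee_pos'].round(2),s['ft_force'].round(1),s['width'].__round__(1));im=snapshot('wrist')
cv2.imwrite('pics/w10.png',cv2.resize(im[200:425,200:460],None,fx=3,fy=3,interpolation=cv2.INTER_CUBIC))
cv2.imwrite('pics/top9.png',snapshot('top'))
```

```text
12.2 [489.91 115.11  65.55] [-12.6  -2.8  36.1] 54.3
12.25 [489.9  115.11  65.54] [-11.6  -2.9  36.6] 54.8
12.3 [489.87 115.13  65.53] [-12.3  -3.5  37.1] 55.2
12.35 [489.91 115.09  65.55] [-11.4  -2.6  35.9] 54.7
```

View pics/w10.png

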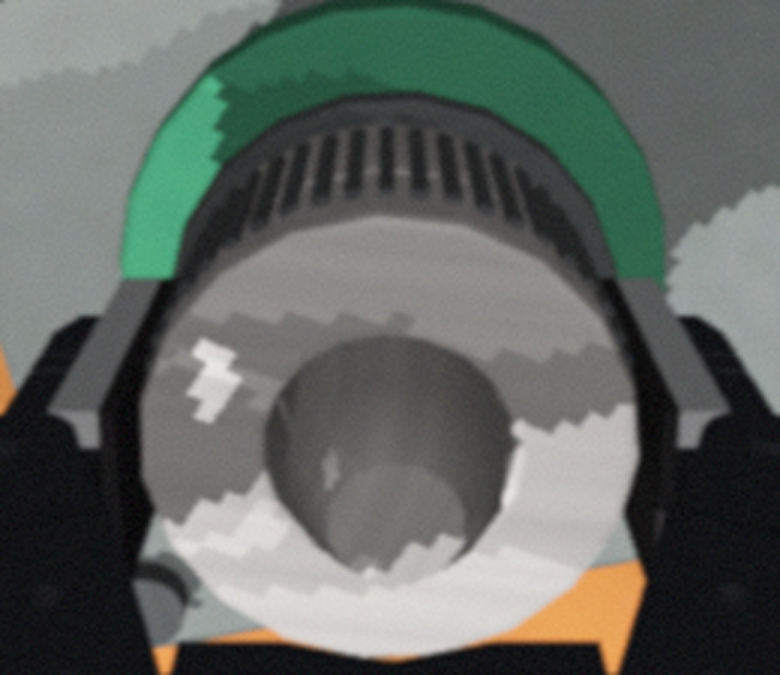

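View pics/top9.png

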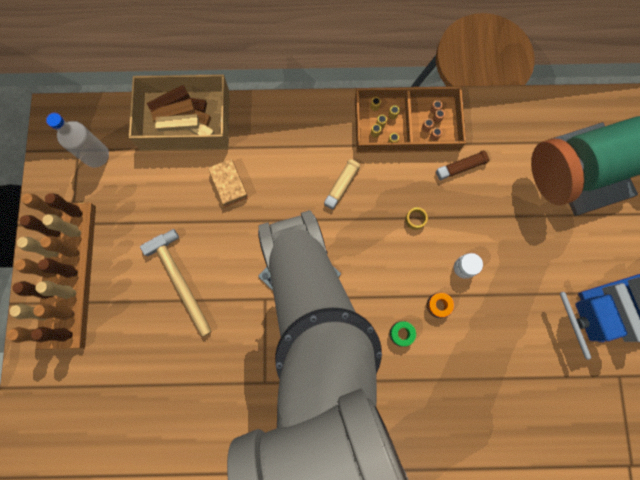

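This is the hard stop: 22 N more force for 0.2 mm of travel. The bystanders haven't moved. I'll ease the push slightly and hand in.

{"fn": "send_rows", "kwargs": {
  "motion": "0 0 -0.1 0 0.5;0 0 -0.1 0 0.5;0 0 -0.1 0 0.5"
}}

```text
t: 12.75
ee_pos: [489.8, 115.1, 65.6]
orientation: [-0.9, 3.01, 0.001]
ft_force: [-8.7, -1.4, 24.4]
width: 55.1
```

Run:
```python
from h import *
s=get_state();print(s['t'],s['ee_pos'].round(2),s['ft_force'].round(1),s['width'])
if s['ee_pos'][2]<66.5: print(close_job())
```

```text
12.75 [489.84 115.1   65.64] [-8.7 -1.4 24.4] 55.06264044271819
the job is handed in; nothing more can be done
None
```

I fitted the collar on the spindle and handed the job in at 12.75 s, still gripping it and pushing it fully home. The hand-in gave no verdict, so the result rests on the checks below.

**How it went:** The keyway was visible through the bore in the wrist camera, so I read its angle there, about 49° away from the pin. I threaded the collar 30° into that turn and felt it touch the pin with its underside at about 56 mm. I turned it the rest under a light push, and it dropped to the spring plate at about 48 mm.

**Last checks:**
- **Height:** the underside is at about 40 mm. The hard stop showed as 22 N more force for only 0.2 mm of travel. I then eased the push to about 24 N and the height held.
- **Grip:** the collar did not slip in the fingers, which read 55 mm for a 56 mm collar.
- **Position:** the tool is within about 0.5 mm of the measured spindle axis.
- **Other things on the bench:** the top view before easing off showed the brass ring, tin, handles, hammer and sanding block where they started.

**Disagreements:** At first the collar was about 2 mm off the spindle axis, which I corrected before lowering it. At the end there was still a sideways force of about 9 N, with no visible tilt.

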